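# Post a clothes peg through the self-closing flap of the peg box

### The job

Put the wooden clothes peg that lies on the rails of the grey peg box away into the box without grasping, squeezing or lifting it: press the self-closing metal flap down with one fingertip and, while that finger keeps it open, push the peg off the rails and in through the opening with the other finger. Do not shove the peg onto the closed flap. Then draw both fingers out so that the flap springs fully shut with the peg inside, and leave everything else on the table as it stands.

Things in the scene. Friction and masses are not known exactly. Their poses are not given: they have to be found in the camera images.
- peg_box: Grey box fixed to the table, hollow. Origin: on the table, on the centre line, straight below the inner end of the rails; z up; +x = direction in which the peg is pushed. It runs from x = -110 to +150 mm, y = -53 to +53 mm. Its top (deck) is 130 mm above the table; only the side walls (inner faces at y = -45 and +45 mm) stand 10 mm higher. Inner floor 5 mm above the table.
- rail_end (a point): Middle of the slot between the two rails, at their inner end, at deck height (box x = 0, y = 0, z = 130 mm). Axes as the box. From here back to x = -110 mm the deck is two rails, 25 mm wide each, with a slot 40 mm wide between them (y = -20 to +20 mm): a trough 59 mm deep, open above and at both ends, so a finger can run along it below the peg lying across the rails.
- flap_edge (a point): On the box, middle of the shut flap's free edge (box x = 5, y = 0, z = 130 mm); it does not move with the flap. Aluminium flap 127 x 84 x 4 mm, flush with the deck from box x = 5 to 132 mm, hinged across the box at x = 137 mm; fixed end wall at x = 142 to 150 mm. The free edge goes down into the box when pressed; a peg pushed off the rails falls through the gap so made.
- peg_flap (a joint): Angle of the self-closing flap, rad: 0 = shut, 1.0 = stop, fully open. A spring shuts it: 0.07 N m when shut, 0.17 N m at 0.9 rad (0.6 N to start at the free edge, 4 to 5 N pressed 40 mm from the hinge). A fingertip 40 mm below the deck, at a distance d before the hinge line, holds it open at about atan(40 mm / d).
- peg: The wooden clothes peg, 72 x 15 x 12 mm, about 15 g. Origin at the centre of its underside; long side = its y axis, 15 mm side = its x axis, z up. It lies across both rails, long side across the box within about 0.1 rad, underside on the deck, centre 20 to 45 mm before the inner end of the rails (box x = -45 to -20 mm).
- spare_peg: Bystander: a second, plastic clothes peg, 72 x 15 x 12 mm, lying on the table beside the box. Origin at the centre of its underside. Leave it.
- scrub_brush: Bystander: scrubbing brush with a handle, 30 x 86 x 55 mm, on the table beside the box. Origin at the centre of its underside. Leave it.
- small_jar: Bystander: white jar with screw lid, 57 mm across, 66 mm high, on the table beside the box. Origin at the centre of its underside. Leave it.
- tape_roll: Bystander: roll of masking tape lying flat, 100 mm across, 25 mm high, on the table before the rail end of the box. Origin at the centre of its underside. Leave it.
- nozzle_cap: Bystander: white bottle cap with a nozzle, 48 mm across, 68 mm high, on the table beside the box. Origin at the centre of its underside. Leave it.

How it is judged:
By the outcome, as a careful person would: the job done as asked, in the order asked, and still so for the second after the job is handed in, with the robot touching nothing.
It also fails if it takes over 38 s, if anything falls off the work surface, if the arm or the gripper's body presses on something with over 40 N, if the wrist force passes 120 N, or if a joint passes its speed limit or range.

### The arm

A 7-joint arm with a two-finger parallel gripper is mounted at the origin on a cart in front of the work surface, level with it; the furniture and walls round the work are solid. World frame = base frame: x ahead of the robot, y to its left, z up, the work surface at z = 0. Lengths are in m, angles in rad, forces in N, time in s.
With the tool pointing down it reaches from about 0.4 to 0.85 m from the base axis. Payload 4.5 kg.
Tool frame: the origin (TCP) lies on the mounting face of the last link; the fingertips stand 166 mm ahead of it and the grasp point (between the pads) lies 147 mm ahead of it; y points along the fingers, z is the direction in which the jaws open and shut, and the axes are right-handed (so a half turn about y gives the same grasp; the last joint's range is limited). The gripper opens to 88 mm and grips with 3 to 60 N. Pads are 18 mm wide; open, the fingers measure 123 mm over their backs; the gripper's body (75 mm by 187 mm) begins 45 mm behind the grasp point.
Start: joints at [1.177, 0.689, -0.195, 1.565, 0.157, 0.902, -0.215], TCP at [0.259, -0.569, 0.405] pointing down, gripper open.
Joint ranges: [-3.01, 3.01], [-0.46, 2.08], [-1.47, 1.51], [0.13, 2.56], [-1, 4.14], [0.04, 2.09], [-2.66, 2.66]. Speed limits (rad/s): [2.57, 2.57, 3.14, 3.14, 3.14, 3.14, 3.14].

### API

Orientations are given as a unit quaternion [x, y, z, w].
In Python, from plant import r gives the robot as it stands.
- The arm moves only by the tool arm_command, never from a script. Its argument "deltas" is a list of rows, each an object of numbers: "dx", "dy", "dz": the shift along the tool's x, y, z each as a share of 1000 mm, from -1 to 1; "wx", "wy", "wz": the turn, a rotation vector about the tool's x, y, z each as a share of 45 degrees, from -1 to 1. In form: [{"dx": .., "dy": .., "dz": .., "wx": .., "wy": .., "wz": ..}, ...]. A call has exactly 5 rows; each row is the pose to reach, as a shift and turn from the pose commanded when the call began, along the tool's axes at that moment; what a row does not reach only later rows make up. A row lasts 1/10 s, in which the tool goes at most 50 mm and 8.59 degrees, less where a joint would pass 70% of its speed; a pose out of reach is approached as far as the arm can. A call with a number of a shift or a turn outside -1 to 1 is refused whole. A call with a gripper value outside its range is refused whole. "claw" is the opening, from -1 (shut) to 1 (fully open), set as the call begins (left out, the last holds). The fingers move at their own pace and stop on an object; "grip_force" is the grip in N (left out, the last holds). Time passes only in rows, so rows that repeat a pose let the fingers close, or fill a call up. It gives the time, the measured TCP pose, the force and the opening at its end, in the units of the state.
- r.get_state(): the state, without advancing time (a new reading comes with each control period).
- r.snapshot(name): name is "scene" or "top" or "wrist"; returns the picture (384x512x3 uint8, red, green, blue); there is no depth.
- r.get_calibration(name): a dict with "vertical_fov" (degrees; the focal length in pixels is half the picture's height over the tangent of half this angle, whatever the lens; pixels are square), "cx", "cy" (the principal point, pixels), "R" (3x3) and "t" (3): a world point X has camera coordinates R X + t. Camera axes: x right, y down, z forward; pixel columns grow to the right and rows downward; lengths in m; the calibration is good to about 2 mm. A picture is of the moment at which its call begins: read the wrist's pose just before it. get_calibration takes no time and is no camera call; for the wrist camera it gives the pose at the moment of the call.
- r.finish_job(): hands the job in, once; it reports no verdict.
The state is a dict: "clock": time; "q": joint angles; "qd": joint speeds; "joint_torque": joint torques, N m; "tool_pos": TCP position; "eef_rot": TCP orientation; "contact_force": force on the tool from outside, world axes, zero at the start; "moment": the same for the moment, N m; "opening": opening from 0.0 (shut) to 1.0 (fully open).
Only numpy, scipy, OpenCV 4.12 (cv2) and the standard library are available. Lean on these libraries where they do the work, as an engineer would, in place of code of your own. Each camera call takes 0.05 s, during which the arm holds its last target.

## Working session

There is one attempt and no reset: what is moved stays moved. The work goes in short steps, Python scripts to look and compute and a tool call to move; the robot and the scene stay as the last step left them, time stands still between calls to the robot, and variables do not carry over. Pictures are saved under pics/ and viewed, and the job is handed in when it is done.

Besides the shell and the picture viewer there is one more tool, called as name([rows], argument=value, ...), one row to a line, values as JSON. arm_command: Moves the arm, as the interface text tells. Shift numbers are shares of 1000 mm and turn numbers shares of 45 degrees, none past 1 either way. Its arguments: {"type":"object","properties":{"deltas":{"type":"array","items":{"type":"object","properties":{"dx":{"type":"number","minimum":-1,"maximum":1},"dy":{"type":"number","minimum":-1,"maximum":1},"dz":{"type":"number","minimum":-1,"maximum":1},"wx":{"type":"number","minimum":-1,"maximum":1},"wy":{"type":"number","minimum":-1,"maximum":1},"wz":{"type":"number","minimum":-1,"maximum":1}}}},"claw":{"type":"number"},"grip_force":{"type":"number"}},"required":["deltas"]}

```bash
ls; mkdir -p pics; python3 - <<'E'
from plant import r
import cv2,json
print(r.get_state())
for n in ["scene","top","wrist"]:
    c=r.get_calibration(n); print(n,c)
    im=r.snapshot(n); cv2.imwrite(f"pics/{n}0.png",im[:,:,::-1])
E
```

```text
pics
{'clock': 0.0, 'q': array([ 1.17681898,  0.68996086, -0.19450855,  1.56634669,  0.15731212,
        0.9025002 , -0.2151281 ]), 'qd': array([-0.00023196, -0.00046549,  0.00110019, -0.00029648, -0.00064597,
       -0.00044312, -0.00081764]), 'joint_torque': array([-1.21150390e-05, -5.27553713e+01, -1.26689471e+00, -1.53423500e+01,
       -5.26853395e-02,  6.56865654e-03,  1.35418240e-04]), 'tool_pos': array([ 0.25911442, -0.56839255,  0.40392335]), 'eef_rot': array([-0.15029974,  0.69160555, -0.6903726 ,  0.14992475]), 'contact_force': array([ 0.35248325,  0.04588211, -0.49779409]), 'moment': array([-0.00782878, -0.02221305,  0.01798197]), 'opening': 0.9971244052334921}
scene {'vertical_fov': 48.59624405086312, 'cx': 256.35348616635434, 'cy': 189.72759699948887, 'R': array([[-0.99413069, -0.10784661,  0.00856073],
       [-0.06039336,  0.48756801, -0.87099373],
       [ 0.08975979, -0.86639861, -0.49121954]]), 't': array([0.55153552, 0.10111066, 0.98717441])}
top {'vertical_fov': 44.236904167272414, 'cx': 242.8802634971039, 'cy': 190.2345391075275, 'R': array([[ 0.08212913, -0.99662118,  0.00101507],
       [-0.97468451, -0.08053382, -0.20857709],
       [ 0.20795409,  0.01614089, -0.9780054 ]]), 't': array([-0.0149517 ,  0.58519734,  1.12098593])}
wrist {'vertical_fov': 66.32335456255231, 'cx': 256.7948895881783, 'cy': 196.62929335318182, 'R': array([[ 0.41577132, -0.9094674 , -0.00180239],
       [-0.865207  , -0.39614645,  0.30738385],
       [-0.2802696 , -0.12624195, -0.9515839 ]]), 't': array([-0.62513349, -0.04393721,  0.39185573])}
```

View pics/scene0.png

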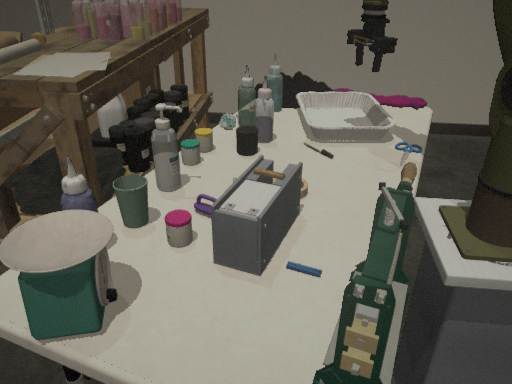

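View pics/top0.png

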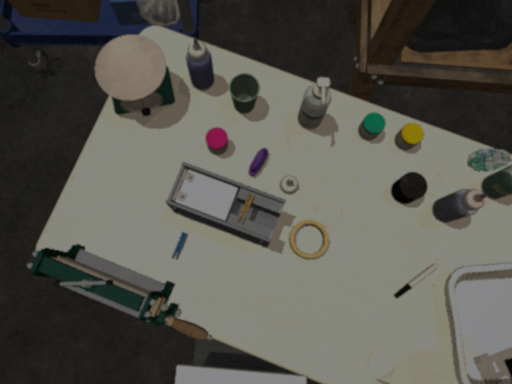

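View pics/wrist0.png

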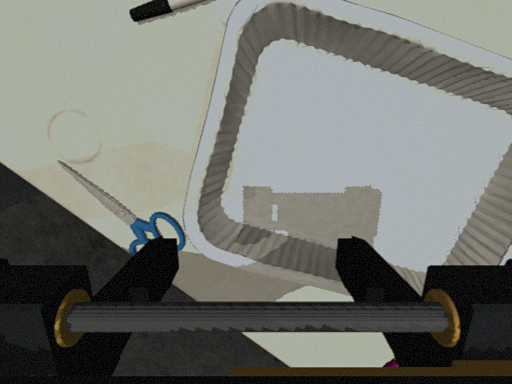

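Top view: box with its flap about (208,195), peg about (246,208) and rails toward (280,220). Scene view: box about (260,210). I'll enlarge both.

```bash
python3 - <<'E'
import cv2
a=cv2.imread("pics/top0.png")[155:255,155:295]
cv2.imwrite("pics/top0c.png",cv2.resize(a,None,fx=5.5,fy=5.5,interpolation=cv2.INTER_CUBIC))
a=cv2.imread("pics/scene0.png")[150:270,200:330]
cv2.imwrite("pics/scene0c.png",cv2.resize(a,None,fx=5,fy=5,interpolation=cv2.INTER_CUBIC))
E
```

```text
(no output)
```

View pics/top0c.png

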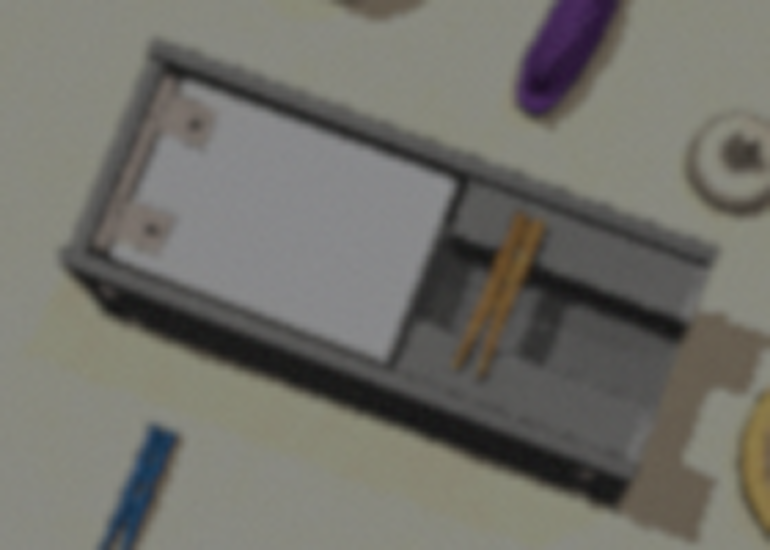

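View pics/scene0c.png

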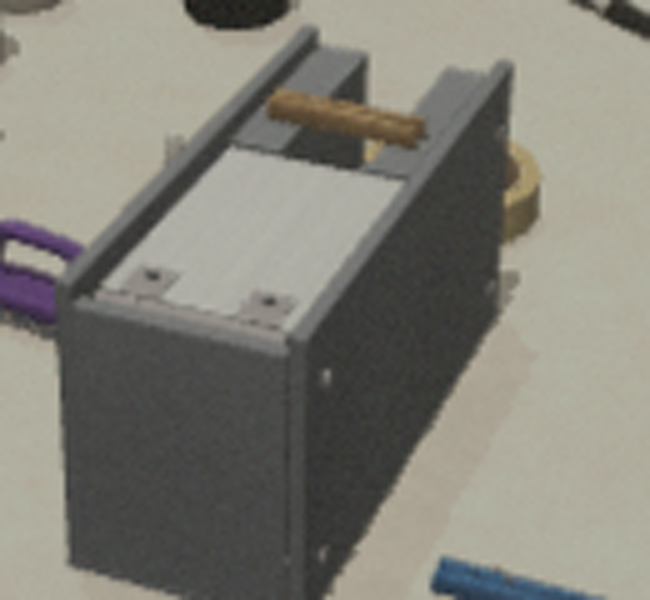

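```bash
cat > h.py <<'E'
import numpy as np, cv2
from scipy.optimize import least_squares
from scipy.spatial.transform import Rotation as Rot
def K(c): f=192/np.tan(np.radians(c["vertical_fov"])/2); return f
def proj(c,X):
    p=np.asarray(X)@np.array(c["R"]).T+c["t"]; f=K(c)
    return np.c_[c["cx"]+f*p[:,0]/p[:,2], c["cy"]+f*p[:,1]/p[:,2]]
def ray(c,uv,z):
    d=np.array([(uv[0]-c["cx"])/K(c),(uv[1]-c["cy"])/K(c),1]); R=np.array(c["R"])
    o=-R.T@c["t"]; d=R.T@d; return o+d*(z-o[2])/d[2]
def b2w(p,X):
    X=np.atleast_2d(np.array(X,float))/1000; c,s=np.cos(p[2]),np.sin(p[2])
    return np.c_[p[0]+c*X[:,0]-s*X[:,1],p[1]+s*X[:,0]+c*X[:,1],X[:,2]]
def w2b(p,X):
    X=np.atleast_2d(X); c,s=np.cos(p[2]),np.sin(p[2]); d=X[:,:2]-p[:2]
    return 1000*np.c_[c*d[:,0]+s*d[:,1],-s*d[:,0]+c*d[:,1],X[:,2]]
E
python3 - <<'E'
from plant import r
from h import *
ct,cs=r.get_calibration("top"),r.get_calibration("scene")
T={(155,42):(150,-53,140),(68,255):(150,53,140),(715,250):(-110,-53,140),(630,470):(-110,53,140),(462,178):(5,-42,130),(390,362):(5,42,130)}
S={(512,65):(-110,53,140),(310,28):(-110,-53,140),(235,147):(5,-42,130),(408,178):(5,42,130)}
tu=np.array([(np.array(k)+.5)/5.5-.5+[155,155] for k in T]); su=np.array([(np.array(k)+.5)/5-.5+[200,150] for k in S])
def f(p,w=(1,1)): return np.r_[w[0]*(proj(ct,b2w(p,list(T.values())))-tu).ravel(),w[1]*(proj(cs,b2w(p,list(S.values())))-su).ravel()]
for w in [(1,1),(1,0),(0,1)]:
    s=least_squares(f,[.65,.1,1.3],args=(w,),loss='soft_l1'); print(s.x); print(np.round(s.fun.reshape(-1,2),1).tolist())
    p=s.x
    for uv in [(530,215),(470,372)]:
        print(w2b(p,ray(ct,(np.array(uv)+.5)/5.5-.5+155,.142)))
    for uv in [(270,95),(425,128)]:
        print('s',w2b(p,ray(cs,(np.array(uv)+.5)/5-.5+[200,150],.138)))
st=r.get_state(); R=Rot.from_quat(st['eef_rot']).as_matrix(); print(R)
cw=r.get_calibration("wrist"); Rc=np.array(cw["R"]); cam=-Rc.T@cw["t"]
print("cam in tool",R.T@(cam-st['tool_pos']), "\ncam axes in tool\n",R.T@Rc.T)
E
```

```text
[0.53389113 0.05123281 1.27907817]
[[-0.0, -1.7], [-2.0, 0.5], [1.2, -0.1], [0.5, 2.4], [-0.5, 0.5], [-0.7, -0.0], [0.7, -1.6], [-0.9, -1.9], [-1.3, -0.8], [0.0, 0.4]]
[[-29.36666055 -36.86068014 142.        ]]
[[-30.27130518  34.6870134  142.        ]]
s [[-30.92491272 -37.65916471 138.        ]]
s [[-28.76335104  37.32108717 138.        ]]
[0.53463631 0.05069862 1.28287651]
[[0.0, -1.8], [-1.8, 0.5], [1.4, -0.6], [0.9, 2.0], [-0.3, 0.2], [-0.4, -0.3], [0.0, -0.0], [-0.0, -0.0], [-0.0, -0.0], [-0.0, 0.0]]
[[-29.20585658 -35.88267026 142.        ]]
[[-29.83873275  35.6679433  142.        ]]
s [[-30.76713041 -36.67523031 138.        ]]
s [[-28.32078439  38.29627036 138.        ]]
[0.53285708 0.05540393 1.27416139]
[[-0.0, -0.0], [-0.0, 0.0], [-0.0, 0.0], [-0.0, 0.0], [-0.0, 0.0], [-0.0, 0.0], [1.3, -0.7], [-0.4, -1.2], [-1.0, 0.0], [0.3, 1.4]]
[[-32.87176442 -39.21274256 142.        ]]
[[-34.12818066  32.32963825 142.        ]]
s [[-34.42607179 -40.01887902 138.        ]]
s [[-32.63319584  34.97109442 138.        ]]
[[-9.09847523e-01 -6.51649056e-04  4.14942238e-01]
 [-4.14942740e-01  1.21799749e-03 -9.09846712e-01]
 [ 8.75021462e-05 -9.99999046e-01 -1.37858905e-03]]
cam in tool [-0.07927678  0.01873413  0.00109163] 
cam axes in tool
 [[-9.02350051e-04  9.51618612e-01  3.07280334e-01]
 [ 1.64272045e-04 -3.07280313e-01  9.51619032e-01]
 [ 9.99999579e-01  9.09171050e-04  1.20950071e-04]]
```

```bash
cat >> h.py <<'E'
def plan(r,p,bx,by,z,yaw=None):
    "delta in current tool axes to bring TCP to box (bx,by), world z; front finger=-tool z along box +x"
    st=r.get_state(); R=Rot.from_quat(st['eef_rot']).as_matrix()
    tgt=np.r_[b2w(p,(bx,by,0))[0][:2],z]; d=R.T@(tgt-st['tool_pos'])
    yw=p[2] if yaw is None else yaw
    zt=-np.array([np.cos(yw),np.sin(yw),0]); yt=np.array([0,0,-1.]); xt=np.cross(yt,zt)
    Rt=np.c_[xt,yt,zt]; w=Rot.from_matrix(R.T@Rt).as_rotvec()
    print("clock",st['clock'],"box pos",w2b(p,st['tool_pos']).round(4).tolist(),"delta m",d.round(4),"turn/45",(np.degrees(w)/45).round(4),"F",st['contact_force'].round(2),"open",st['opening'])
E
python3 - <<'E'
from plant import r
from h import *
plan(r,[.534,.051,1.280],-5,0,.404)
E
```

```text
clock 0.15 box pos [[-672.2353, 85.6735, 404.1154]] delta m [-0.5038  0.0007 -0.4458] turn/45 [1.60e-03 9.15e-01 7.00e-04] F [-0.12 -0.21  1.8 ] open 0.999832070783889
```

arm_command([
  {"dx":-0.036,"dz":-0.032,"wy":0.06},
  {"dx":-0.072,"dz":-0.064,"wy":0.12},
  {"dx":-0.108,"dz":-0.096,"wy":0.18},
  {"dx":-0.144,"dz":-0.128,"wy":0.24},
  {"dx":-0.18,"dz":-0.16,"wy":0.3},
], claw=1)

```text
invalid input at $.deltas[0]: expected keys dx, dy, dz, wx, wy, wz
```

```bash
python3 - <<'E'
from plant import r
from h import *
plan(r,[.534,.051,1.280],-5,0,.404)
E
```

```text
clock 0.15 box pos [[-672.2353, 85.6735, 404.1154]] delta m [-0.5038  0.0007 -0.4458] turn/45 [1.60e-03 9.15e-01 7.00e-04] F [-0.12 -0.21  1.8 ] open 0.999832070783889
```

arm_command([
  {"dx":-0.036,"dy":0,"dz":-0.032,"wx":0,"wy":0.06,"wz":0},
  {"dx":-0.072,"dy":0,"dz":-0.064,"wx":0,"wy":0.12,"wz":0},
  {"dx":-0.108,"dy":0,"dz":-0.096,"wx":0,"wy":0.18,"wz":0},
  {"dx":-0.144,"dy":0,"dz":-0.128,"wx":0,"wy":0.24,"wz":0},
  {"dx":-0.18,"dy":0,"dz":-0.16,"wx":0,"wy":0.3,"wz":0},
], claw=1)

```text
clock: 0.65
tool_pos: [0.3571, -0.3466, 0.4047]
eef_rot: [-0.067, 0.704, -0.704, 0.067]
contact_force: [0.7, -0.1, 0.4]
opening: 1.002
```

```bash
python3 - <<'E'
from plant import r
from h import *
plan(r,[.534,.051,1.280],-5,0,.404)
E
```

```text
clock 0.65 box pos [[-431.6279, 55.4822, 404.6519]] delta m [-0.2465  0.0008 -0.3526] turn/45 [ 3.00e-04  6.12e-01 -1.00e-04] F [ 0.74 -0.13  0.37] open 1.0021491283073445
```

arm_command([
  {"dx":-0.028,"dy":0,"dz":-0.041,"wx":0,"wy":0.08,"wz":0},
  {"dx":-0.056,"dy":0,"dz":-0.082,"wx":0,"wy":0.16,"wz":0},
  {"dx":-0.084,"dy":0,"dz":-0.123,"wx":0,"wy":0.24,"wz":0},
  {"dx":-0.112,"dy":0,"dz":-0.164,"wx":0,"wy":0.32,"wz":0},
  {"dx":-0.14,"dy":0,"dz":-0.205,"wx":0,"wy":0.4,"wz":0},
])

```text
clock: 1.15
tool_pos: [0.4554, -0.1185, 0.4047]
eef_rot: [-0.044, -0.706, 0.706, 0.044]
contact_force: [0.8, -1.2, 1.1]
opening: 0.999
```

```bash
python3 - <<'E'
from plant import r
from h import *
plan(r,[.534,.051,1.280],-5,0,.404)
E
```

```text
clock 1.15 box pos [[-184.9252, 26.6765, 404.7099]] delta m [-0.0561  0.0007 -0.173 ] turn/45 [-1.000e-04  2.116e-01 -1.000e-04] F [ 0.8  -1.16  1.1 ] open 0.9991905279199378
```

arm_command([
  {"dx":-0.014,"dy":0,"dz":-0.043,"wx":0,"wy":0.06,"wz":0},
  {"dx":-0.028,"dy":0,"dz":-0.087,"wx":0,"wy":0.12,"wz":0},
  {"dx":-0.042,"dy":0,"dz":-0.13,"wx":0,"wy":0.18,"wz":0},
  {"dx":-0.056,"dy":0,"dz":-0.173,"wx":0,"wy":0.212,"wz":0},
  {"dx":-0.056,"dy":0,"dz":-0.173,"wx":0,"wy":0.212,"wz":0},
])

```text
clock: 1.65
tool_pos: [0.5335, 0.0522, 0.4043]
eef_rot: [0.098, 0.702, -0.699, -0.097]
contact_force: [-0.1, -0.7, -0.8]
opening: 0.999
```

```bash
python3 - <<'E'
from plant import r
from h import *
plan(r,[.534,.051,1.280],-5,0,.404)
im=r.snapshot("wrist"); cv2.imwrite("pics/w1.png",cv2.resize(im[:,:,::-1],(800,600),interpolation=cv2.INTER_CUBIC))
E
```

```text
clock 1.65 box pos [[0.9843, 0.8675, 404.3472]] delta m [-0.0008  0.0003  0.006 ] turn/45 [ 0.0068  0.0172 -0.0012] F [-0.15 -0.73 -0.79] open 0.9985638189869408
```

View pics/w1.png

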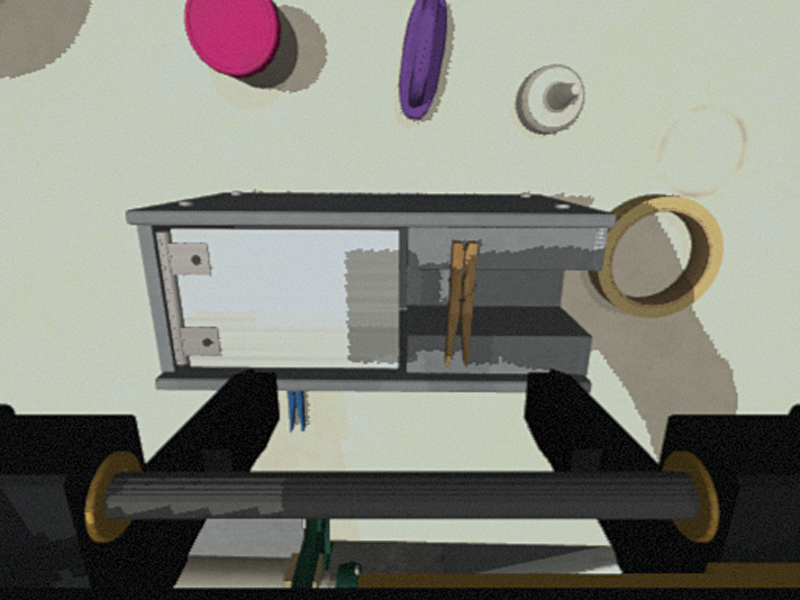

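```bash
python3 - <<'E'
import cv2
from plant import r
from h import *
plan(r,[.534,.051,1.280],-5,0,.404)
c=r.get_calibration("wrist"); im=r.snapshot("wrist")
np.save("c2.npy",c,allow_pickle=True)
cv2.imwrite("pics/w2.png",im[:,:,::-1])
a=im[115:260,75:235,::-1]; b=im[115:260,235:395,::-1]
cv2.imwrite("pics/w2a.png",cv2.resize(a,None,fx=4,fy=4,interpolation=cv2.INTER_CUBIC))
cv2.imwrite("pics/w2b.png",cv2.resize(b,None,fx=4,fy=4,interpolation=cv2.INTER_CUBIC))
E
```

```text
clock 1.7 box pos [[-2.938, 0.8866, 404.27]] delta m [-0.0009  0.0003  0.0021] turn/45 [0.0022 0.0123 0.0001] F [-0.03 -0.23 -0.67] open 0.9994103080157812
```

View pics/w2a.png

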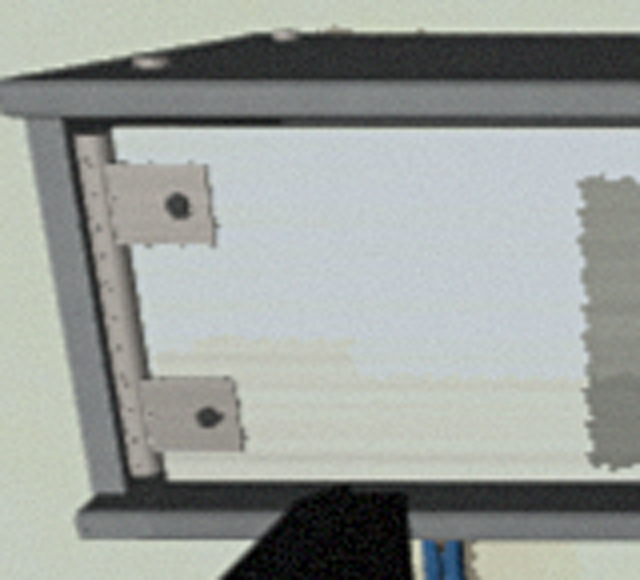

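View pics/w2b.png

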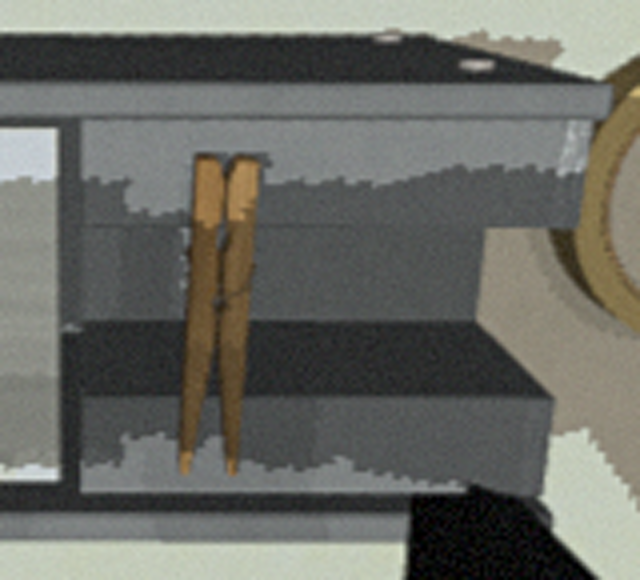

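```bash
cat > fit.py <<'E'
from h import *
c=np.load("c2.npy",allow_pickle=True).item()
B={(59,128):(5,-42,130),(59,480):(5,42,130),(612,86):(-110,-53,140),(552,398):(-110,20,130),(80,396):(0,20,130),(80,225):(0,-20,130),(585,228):(-110,-20,130)}
A={(2,82):(150,-53,140),(79,537):(150,53,140)}
uv=np.array([(np.array(k)+.5)/4-.5+[235,115] for k in B]+[(np.array(k)+.5)/4-.5+[75,115] for k in A])
X=list(B.values())+list(A.values())
s=least_squares(lambda p:(proj(c,b2w(p,X))-uv).ravel(),[.534,.051,1.28],loss='soft_l1')
print(s.x,s.fun.reshape(-1,2).round(1).tolist())
for k,z in [((195,157),.142),((262,162),.142),((182,472),.142),((238,475),.142)]:
    print(w2b(s.x,ray(c,(np.array(k)+.5)/4-.5+[235,115],z)).round(1))
E
python3 fit.py
```

```text
[0.53356588 0.04897402 1.28644131] [[-0.1, 0.0], [0.3, 0.4], [1.2, -0.5], [0.5, -0.1], [0.3, -0.1], [0.4, 0.6], [-2.1, 0.4], [-2.4, -0.9], [-0.2, 0.8]]
[[-23.6 -37.9 142. ]]
[[-37.6 -36.9 142. ]]
[[-23.   33.8 142. ]]
[[-35.7  34.5 142. ]]
```

```bash
python3 - <<'E'
from plant import r
from h import *
plan(r,[.5336,.0490,1.2864],-2,0,.32)
E
```

```text
clock 1.75 box pos [[-3.6952, 1.0201, 404.2797]] delta m [-0.0011  0.0843 -0.0017] turn/45 [-0.0004 -0.0011  0.0009] F [-0.34 -0.95 -0.99] open 1.0008332192443878
```

arm_command([
  {"dx":-0.001,"dy":0.02,"dz":-0.001,"wx":0,"wy":0,"wz":0},
  {"dx":-0.001,"dy":0.045,"dz":-0.001,"wx":0,"wy":0,"wz":0},
  {"dx":-0.001,"dy":0.07,"dz":-0.001,"wx":0,"wy":0,"wz":0},
  {"dx":-0.001,"dy":0.084,"dz":-0.001,"wx":0,"wy":0,"wz":0},
  {"dx":-0.001,"dy":0.084,"dz":-0.001,"wx":0,"wy":0,"wz":0},
])

```text
clock: 2.25
tool_pos: [0.5316, 0.0431, 0.3191]
eef_rot: [-0.101, -0.699, 0.7, 0.104]
contact_force: [-0.3, -0.6, 0.0]
opening: 1.004
```

```bash
python3 - <<'E'
from plant import r
from h import *
im=r.snapshot("wrist"); cv2.imwrite("pics/w3.png",cv2.resize(im[:,:,::-1],(800,600),interpolation=cv2.INTER_CUBIC))
im=r.snapshot("scene")[100:260,180:350]; cv2.imwrite("pics/s3.png",cv2.resize(im[:,:,::-1],None,fx=3.7,fy=3.7,interpolation=cv2.INTER_CUBIC))
plan(r,[.5336,.0490,1.2864],-2,0,.256)
E
```

```text
clock 2.35 box pos [[-5.3015, -0.5951, 321.0018]] delta m [ 0.0006  0.065  -0.0034] turn/45 [-0.0011 -0.0078  0.0002] F [0.33 0.77 0.74] open 0.9986094548427872
```

View pics/w3.png

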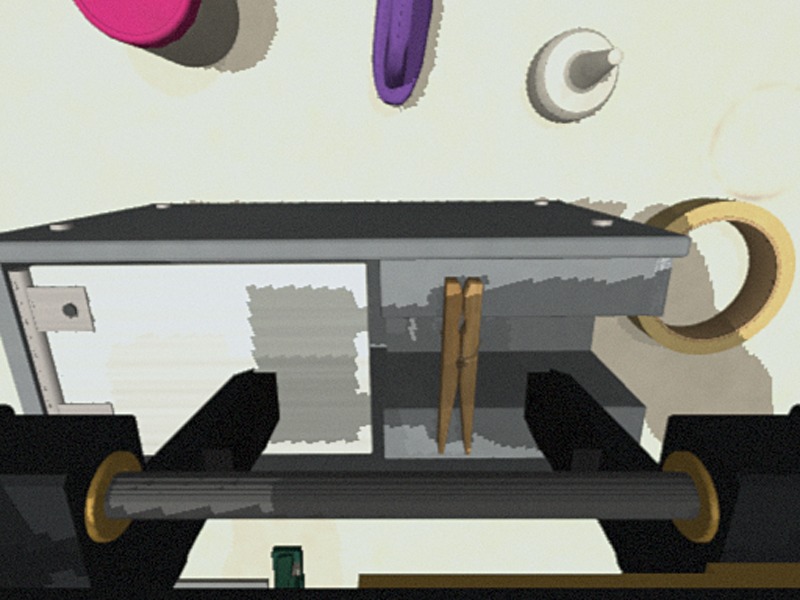

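View pics/s3.png

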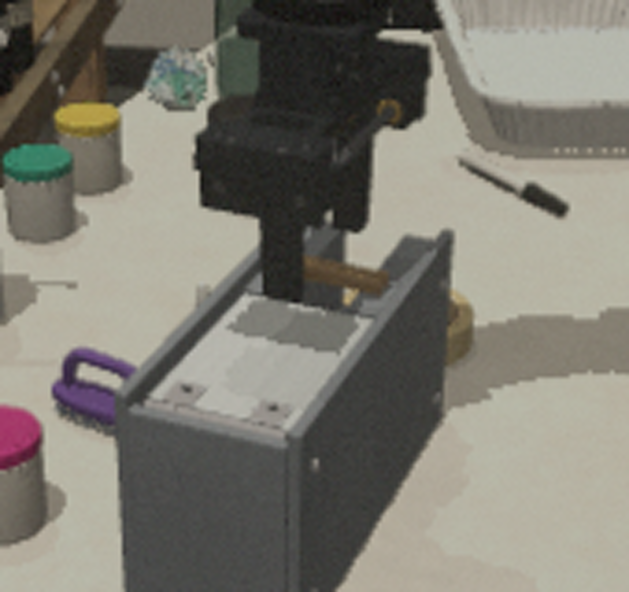

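Wrist view: the fingers straddle the peg, with the left tip (260,375) over the flap and the right tip (545,375) over the slot behind the peg (465,365). The scene view agrees. Next I go down.

arm_command([
  {"dx":0,"dy":0.014,"dz":-0.002,"wx":0,"wy":0,"wz":0},
  {"dx":0,"dy":0.027,"dz":-0.002,"wx":0,"wy":0,"wz":0},
  {"dx":0,"dy":0.04,"dz":-0.002,"wx":0,"wy":0,"wz":0},
  {"dx":0,"dy":0.053,"dz":-0.002,"wx":0,"wy":0,"wz":0},
  {"dx":0,"dy":0.065,"dz":-0.002,"wx":0,"wy":0,"wz":0},
])

```text
clock: 2.85
tool_pos: [0.5335, 0.047, 0.2549]
eef_rot: [0.102, 0.7, -0.7, -0.102]
contact_force: [0.9, 1.4, 2.0]
opening: 0.995
```

```bash
python3 - <<'E'
from plant import r
from h import *
im=r.snapshot("wrist"); cv2.imwrite("pics/w4.png",cv2.resize(im[:,:,::-1],(800,600),interpolation=cv2.INTER_CUBIC))
im=r.snapshot("scene")[100:260,180:350]; cv2.imwrite("pics/s4.png",cv2.resize(im[:,:,::-1],None,fx=3.7,fy=3.7,interpolation=cv2.INTER_CUBIC))
plan(r,[.5336,.0490,1.2864],50,0,.258)
E
```

```text
clock 2.95 box pos [[-2.4385, 0.0485, 254.0405]] delta m [ 0.0002 -0.004  -0.0524] turn/45 [-0.0021 -0.0056  0.0033] F [-0.59 -0.51 -0.18] open 0.9968470950938706
```

View pics/w4.png

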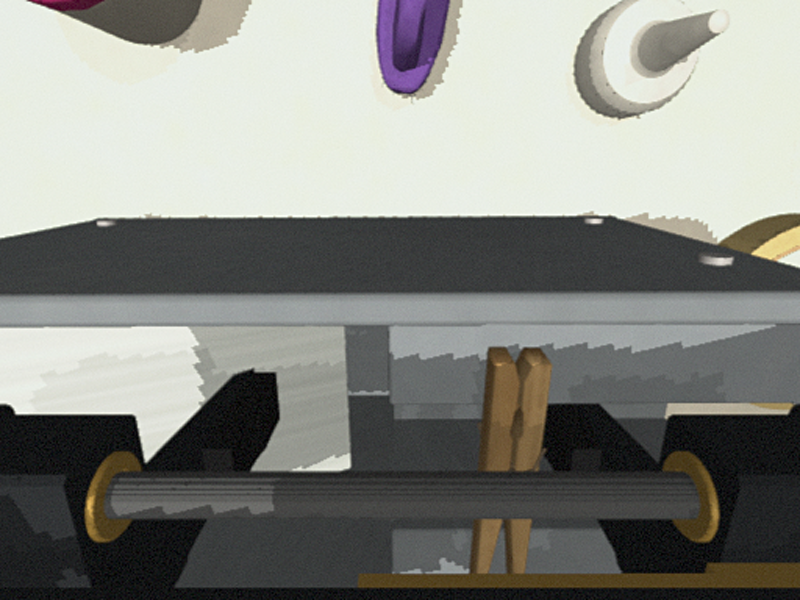

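View pics/s4.png

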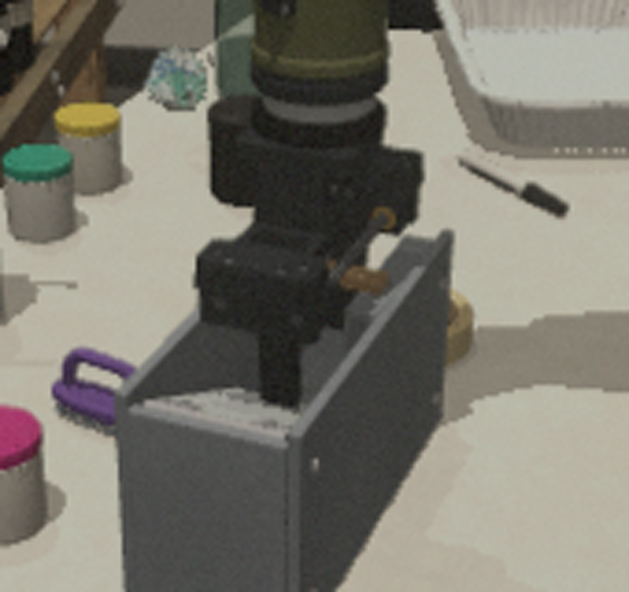

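The flap is open under the front finger in both views, and the peg (515,450) lies undisturbed ahead of the rear finger (575,430). I'll start a slow push.

arm_command([
  {"dx":0,"dy":0,"dz":-0.004,"wx":0,"wy":0,"wz":0},
  {"dx":0,"dy":0,"dz":-0.008,"wx":0,"wy":0,"wz":0},
  {"dx":0,"dy":0,"dz":-0.013,"wx":0,"wy":0,"wz":0},
  {"dx":0,"dy":-0.001,"dz":-0.018,"wx":0,"wy":0,"wz":0},
  {"dx":0,"dy":-0.002,"dz":-0.023,"wx":0,"wy":0,"wz":0},
])

```text
clock: 3.45
tool_pos: [0.5401, 0.0695, 0.258]
eef_rot: [-0.102, -0.7, 0.7, 0.101]
contact_force: [-0.2, -2.1, 0.8]
opening: 0.997
```

```bash
python3 - <<'E'
from plant import r
from h import *
im=r.snapshot("wrist"); cv2.imwrite("pics/w5.png",cv2.resize(im[:,:,::-1],(800,600),interpolation=cv2.INTER_CUBIC))
plan(r,[.5336,.0490,1.2864],50,0,.262)
E
```

```text
clock 3.5 box pos [[22.5718, -0.4354, 258.1283]] delta m [ 0.0005 -0.0038 -0.0274] turn/45 [ 0.0013 -0.0034 -0.0009] F [ 0.18 -2.07  0.44] open 1.0014177900104961
```

View pics/w5.png

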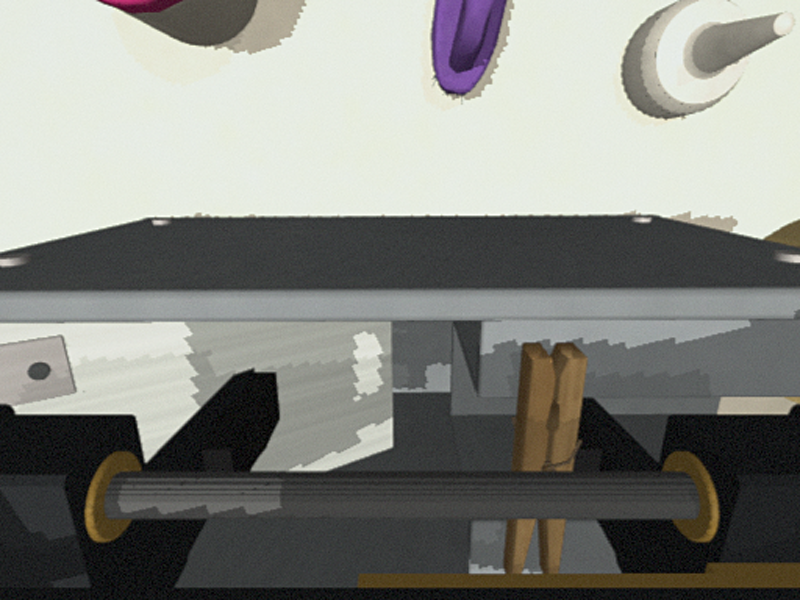

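Peg (550,450) rests against the rear finger, short of the rail end (480). The gap beyond it is wide, so I keep pushing.

arm_command([
  {"dx":0,"dy":-0.001,"dz":-0.006,"wx":0,"wy":0,"wz":0},
  {"dx":0,"dy":-0.002,"dz":-0.012,"wx":0,"wy":0,"wz":0},
  {"dx":0,"dy":-0.003,"dz":-0.018,"wx":0,"wy":0,"wz":0},
  {"dx":0,"dy":-0.003,"dz":-0.023,"wx":0,"wy":0,"wz":0},
  {"dx":0,"dy":-0.003,"dz":-0.027,"wx":0,"wy":0,"wz":0},
])

```text
clock: 4.0
tool_pos: [0.5476, 0.0952, 0.2606]
eef_rot: [-0.101, -0.7, 0.7, 0.102]
contact_force: [-2.3, -4.0, -0.3]
opening: 1.004
```

```bash
python3 - <<'E'
from plant import r
from h import *
im=r.snapshot("wrist"); cv2.imwrite("pics/w6.png",cv2.resize(im[:,:,::-1],(800,600),interpolation=cv2.INTER_CUBIC))
plan(r,[.5336,.0490,1.2864],50,0,.262)
E
```

```text
clock 4.05 box pos [[48.9325, -0.4635, 260.6058]] delta m [ 0.0005 -0.0014 -0.0011] turn/45 [ 0.0001 -0.0042  0.0001] F [-0.86 -3.51  0.41] open 0.9961761956097427
```

View pics/w6.png

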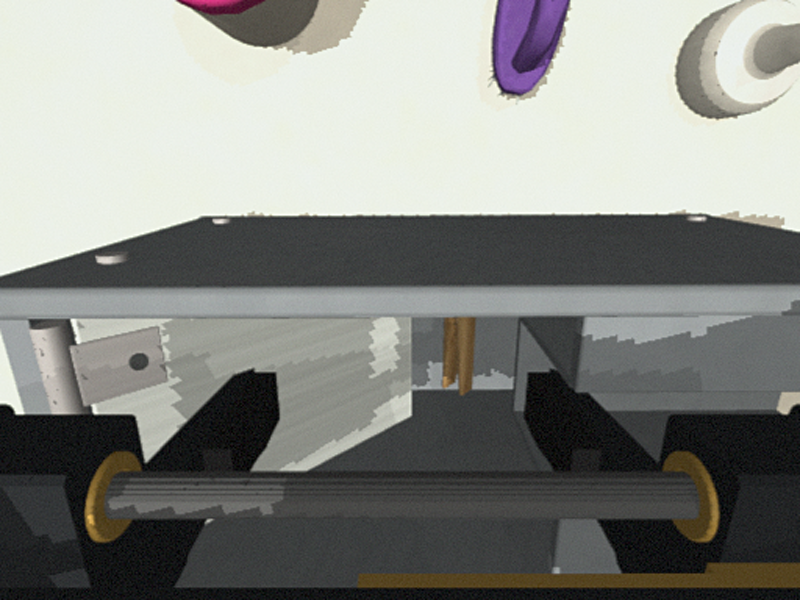

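The peg (457,355) has gone off the rails into the box and seems to be falling or standing on end. I'll wait half a second and look again.

arm_command([
  {"dx":0,"dy":0,"dz":0,"wx":0,"wy":0,"wz":0},
  {"dx":0,"dy":0,"dz":0,"wx":0,"wy":0,"wz":0},
  {"dx":0,"dy":0,"dz":0,"wx":0,"wy":0,"wz":0},
  {"dx":0,"dy":0,"dz":0,"wx":0,"wy":0,"wz":0},
  {"dx":0,"dy":0,"dz":0,"wx":0,"wy":0,"wz":0},
])

```text
clock: 4.55
tool_pos: [0.5476, 0.0953, 0.2609]
eef_rot: [0.102, 0.7, -0.7, -0.101]
contact_force: [-1.5, -0.3, 3.5]
opening: 0.997
```

```bash
python3 - <<'E'
from plant import r
from h import *
im=r.snapshot("wrist"); cv2.imwrite("pics/w7.png",cv2.resize(im[:,:,::-1],(800,600),interpolation=cv2.INTER_CUBIC))
im=r.snapshot("scene")[100:260,180:350]; cv2.imwrite("pics/s7.png",cv2.resize(im[:,:,::-1],None,fx=3.7,fy=3.7,interpolation=cv2.INTER_CUBIC))
plan(r,[.5336,.0490,1.2864],20,0,.262)
E
```

```text
clock 4.65 box pos [[48.4128, -0.4728, 260.8193]] delta m [ 0.0004 -0.0012  0.0284] turn/45 [ 0.0008 -0.0046  0.    ] F [-1.33 -0.3   3.07] open 1.0016803207010134
```

View pics/w7.png

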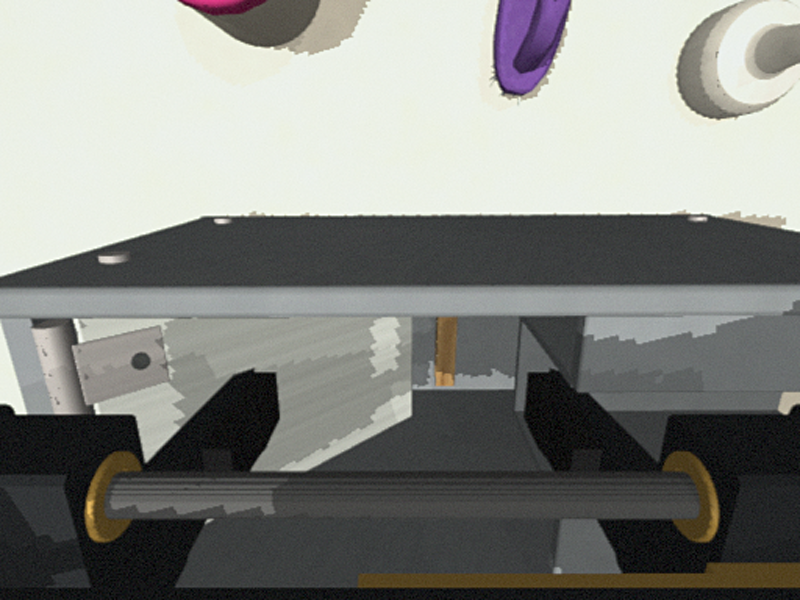

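View pics/s7.png

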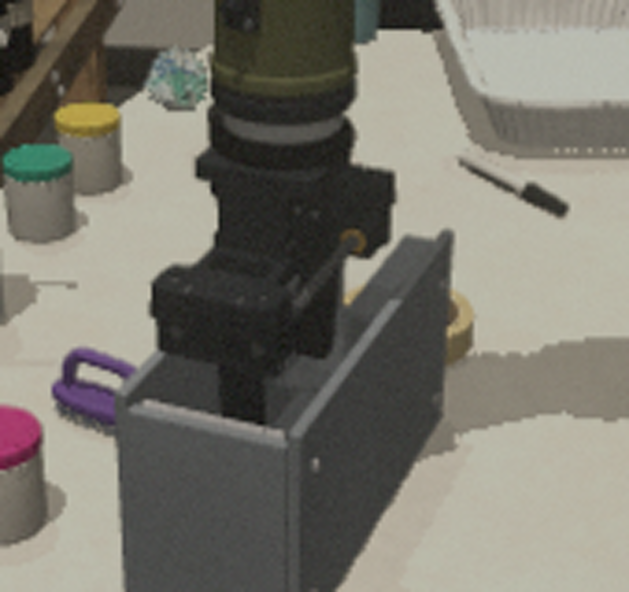

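```bash
python3 - <<'E'
from plant import r
from h import *
c=r.get_calibration("wrist");p=[.5336,.0490,1.2864]
for uv in [(437,384),(453,384),(437,320),(455,320),(465,388)]:
    for z in (.017,.06,.09): print(uv,z,w2b(p,ray(c,np.array(uv)/1.5625,z)).round(0))
E
```

```text
(437, 384) 0.017 [[28. 36. 17.]]
(437, 384) 0.06 [[32. 14. 60.]]
(437, 384) 0.09 [[34. -2. 90.]]
(453, 384) 0.017 [[19. 36. 17.]]
(453, 384) 0.06 [[25. 14. 60.]]
(453, 384) 0.09 [[28. -2. 90.]]
(437, 320) 0.017 [[29. -1. 17.]]
(437, 320) 0.06 [[ 32. -16.  60.]]
(437, 320) 0.09 [[ 35. -27.  90.]]
(455, 320) 0.017 [[19. -1. 17.]]
(455, 320) 0.06 [[ 25. -16.  60.]]
(455, 320) 0.09 [[ 28. -27.  90.]]
(465, 388) 0.017 [[13. 39. 17.]]
(465, 388) 0.06 [[19. 16. 60.]]
(465, 388) 0.09 [[24. -0. 90.]]
```

The peg lies flat on the box floor, with its visible end at box (23, 36, about 10 mm). I'll draw the fingers back a little, then up.

arm_command([
  {"dx":0,"dy":0,"dz":0.008,"wx":0,"wy":0,"wz":0},
  {"dx":0,"dy":0,"dz":0.018,"wx":0,"wy":0,"wz":0},
  {"dx":0,"dy":0,"dz":0.028,"wx":0,"wy":0,"wz":0},
  {"dx":0,"dy":-0.008,"dz":0.03,"wx":0,"wy":0,"wz":0},
  {"dx":0,"dy":-0.018,"dz":0.03,"wx":0,"wy":0,"wz":0},
])

```text
clock: 5.15
tool_pos: [0.5387, 0.0648, 0.2789]
eef_rot: [-0.102, -0.699, 0.7, 0.103]
contact_force: [-0.3, -0.6, 0.2]
opening: 1.001
```

arm_command([
  {"dx":0,"dy":-0.01,"dz":0,"wx":0,"wy":0,"wz":0},
  {"dx":0,"dy":-0.02,"dz":0,"wx":0,"wy":0,"wz":0},
  {"dx":0,"dy":-0.035,"dz":0,"wx":0,"wy":0,"wz":0},
  {"dx":0,"dy":-0.06,"dz":0,"wx":0,"wy":0,"wz":0},
  {"dx":0,"dy":-0.09,"dz":0,"wx":0,"wy":0,"wz":0},
])

```text
clock: 5.65
tool_pos: [0.5388, 0.0669, 0.3697]
eef_rot: [0.101, 0.7, -0.7, -0.102]
contact_force: [-0.0, -0.5, -0.6]
opening: 0.992
```

arm_command([
  {"dx":0,"dy":-0.03,"dz":0,"wx":0,"wy":0,"wz":0},
  {"dx":0,"dy":-0.06,"dz":0,"wx":0,"wy":0,"wz":0},
  {"dx":0,"dy":-0.06,"dz":0,"wx":0,"wy":0,"wz":0},
  {"dx":0,"dy":-0.06,"dz":0,"wx":0,"wy":0,"wz":0},
  {"dx":0,"dy":-0.06,"dz":0,"wx":0,"wy":0,"wz":0},
])

```text
clock: 6.15
tool_pos: [0.5386, 0.0666, 0.428]
eef_rot: [-0.101, -0.7, 0.7, 0.102]
contact_force: [0.8, -0.7, -0.5]
opening: 1.003
```

```bash
python3 - <<'E'
from plant import r
from h import *
im=r.snapshot("wrist"); cv2.imwrite("pics/w8.png",cv2.resize(im[:,:,::-1],(800,600),interpolation=cv2.INTER_CUBIC))
im=r.snapshot("scene"); cv2.imwrite("pics/s8.png",cv2.resize(im[100:290,140:360,::-1],None,fx=3,fy=3,interpolation=cv2.INTER_CUBIC))
plan(r,[.5336,.0490,1.2864],20,0,.262)
E
```

```text
clock 6.25 box pos [[18.1084, -0.0114, 427.6078]] delta m [-0.0004  0.1656 -0.0021] turn/45 [-0.0014 -0.0047  0.0029] F [ 0.67  0.51 -1.08] open 0.9994210572930081
```

View pics/w8.png

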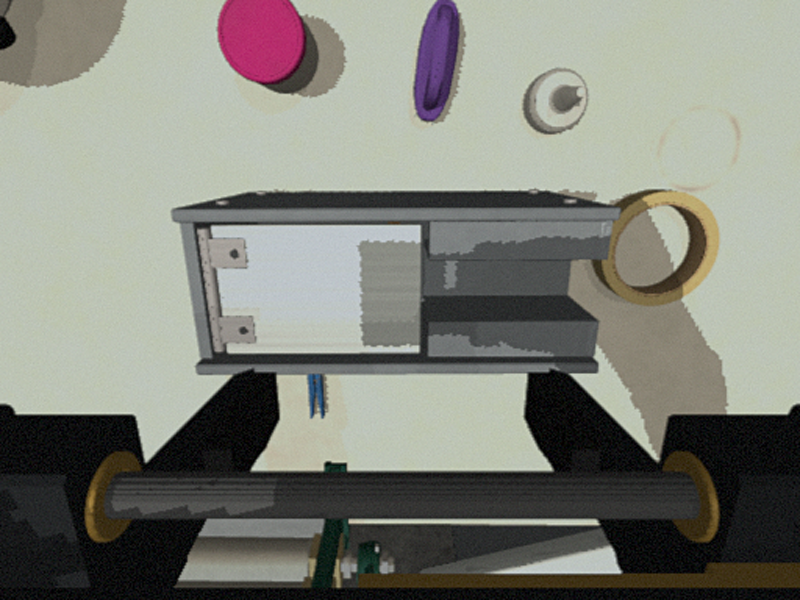

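View pics/s8.png

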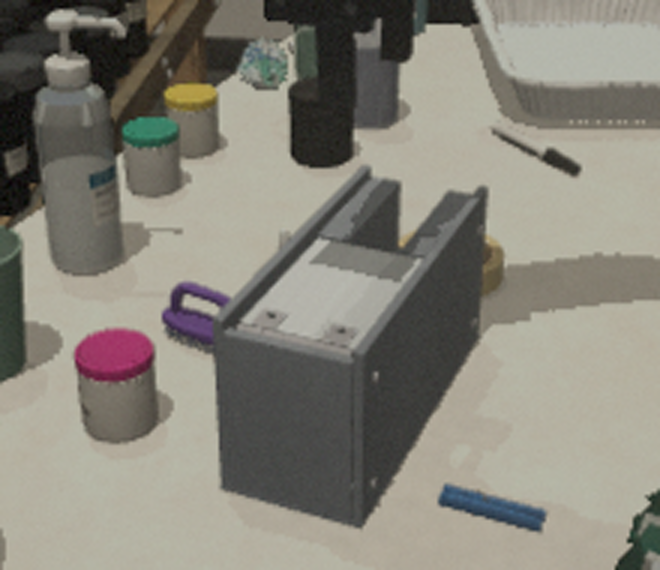

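The flap looks shut, but there's a faint brown speck at (397,221), at the far edge of the flap. I'll look closer.

```bash
python3 - <<'E'
from plant import r
from h import *
c=r.get_calibration("wrist"); im=r.snapshot("wrist")
cv2.imwrite("pics/w9.png",cv2.resize(im[125:245,175:290,::-1],None,fx=5,fy=5,interpolation=cv2.INTER_CUBIC)); np.save("c9.npy",c,allow_pickle=True)
p=[.5336,.0490,1.2864]
print(proj(c,b2w(p,[(5,-42,130),(5,42,130),(132,-42,130)])),"speck",w2b(p,ray(c,np.array((397,221))/1.5625,.14)),w2b(p,ray(c,np.array((397,221))/1.5625,.011)))
E
```

```text
[[268.94553657 143.46305657]
 [268.1294109  225.53231069]
 [134.14669913 143.853944  ]] speck [[ 18.90441131 -45.22761376 140.        ]] [[ 20.04912899 -28.47591186  11.        ]]
```

View pics/w9.png

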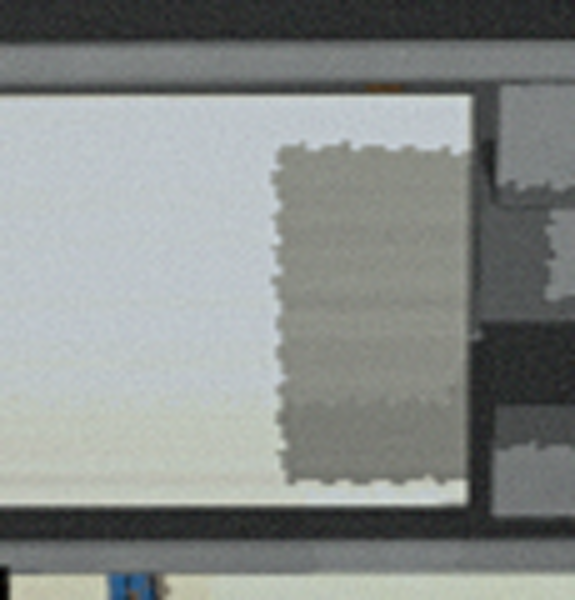

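The flap corners match the shut, flush prediction to within 0.5 px. The speck is the peg on the floor, seen through the 3 mm side gap at box (20,-28). I'm handing in.

```bash
python3 - <<'E'
from plant import r
print(r.finish_job(), r.get_state()['clock'])
E
```

```text
the job is handed in; nothing more can be done
the job is handed in; nothing more can be done
```

The peg is in the box and the flap is shut. I pressed the flap down about 40 mm with the front finger. With that finger still holding it open, the rear finger, running in the slot, pushed the peg off the rails and through the gap. The jaws stayed fully open throughout. I then drew both fingers back a little and up and out, and handed in at about 6.3 s on the robot's clock.

Last checks:
- **Flap:** its free corners lie within about 0.5 px of where a flush, shut flap should appear.
- **Peg:** it lies flat on the box floor, seen through the opening before I withdrew. Afterwards a small brown speck at about box (20, -28) mm showed through the side gap, which fits the peg lying there.
- **Other things on the table:** the spare peg, brush, jar, cap and tape roll look unmoved in the pictures. I compared these by eye only and did not measure them.
- **Forces:** every wrist reading stayed below about 5 N, and nothing was touching the gripper at the end.

None of my checks failed. The only disagreement was the first box estimate from the fixed cameras, up to about 5 mm off between views. I used the closer wrist-camera fit instead.

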